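# Gauge the slit jaws

### The arm

A 7-joint arm with a two-finger parallel gripper is mounted at the origin on the work surface. World frame = base frame: x ahead of the robot, y to its left, z up, the work surface at z = 0. Lengths are in m, angles in rad, forces in N, time in s.
With the tool pointing down it reaches from about 0.4 to 0.85 m from the base axis. Payload 4.5 kg.
Tool frame: the origin (TCP) lies at the centre of the arm's flange, where the gripper is bolted on; the fingertips stand 166 mm ahead of it and the grasp point (between the pads) lies 147 mm ahead of it (r.grip_depth is the distance from the TCP to the grasp point, in m); z points along the fingers, y is the line along which they close (so a half turn about z gives the same grasp; the last joint's range is limited). The gripper opens to 88 mm and grips with 3 to 60 N. Pads are 18 mm wide; open, the fingers measure 123 mm over their backs; the gripper's body (75 mm by 187 mm) begins 45 mm behind the grasp point.
Start: joints at [-1.301, 0.689, -0.195, 1.565, 0.157, 0.902, -0.215], TCP at [0.146, 0.608, 0.405] pointing down, gripper open.
Joint ranges: [-3.01, 3.01], [-0.46, 2.08], [-1.47, 1.51], [0.13, 2.56], [-1, 4.14], [0.04, 2.09], [-2.66, 2.66]. Speed limits (rad/s): [2.57, 2.57, 3.14, 3.14, 3.14, 3.14, 3.14].

### API

Orientations are given as a unit quaternion [x, y, z, w].
In Python, from plant import status, cams, r, finder gives the robot as it stands.
- The arm moves only by the tool play_rows, never from a script. Its argument "rows" is a list of rows, each a list of 7 numbers: the opening in per cent of the stroke, from 0 (shut) to 100 (fully open), then the shift along the tool's x, y, z in m, then the turn, a rotation vector about the tool's x, y, z in degrees. A call has 1 to 8 rows; each row shifts and turns the commanded pose from where the row before left it, along the tool's axes as they then stand; what a row does not reach is not made up. A row lasts 1/8 s, in which the tool goes at most 62.5 mm and 10.7 degrees, less where a joint would pass 70% of its speed; a pose out of reach is approached as far as the arm can. A call with a gripper value outside its range is refused whole. The fingers move at their own pace and stop on an object; "grip_force" is the grip in N (left out, the last holds). Time passes only in rows, so rows that do not move let the fingers close. It gives the time, the measured TCP pose, the force, the opening and the grip force at its end, in the units of the state.
- status.get_state(): the state, without advancing time (a new reading comes with each control period).
- cams.snapshot(name): name is "scene" or "top"; returns the picture (400x640x3 uint8, red, green, blue); there is no depth.
- cams.camera_params(name): a dict with "vfov" (degrees; the focal length in pixels is half the picture's height over the tangent of half this angle, whatever the lens; pixels are square), "cx", "cy" (the principal point, pixels), "R" (3x3) and "t" (3): a world point X has camera coordinates R X + t. Camera axes: x right, y down, z forward; pixel columns grow to the right and rows downward; lengths in m; the calibration is good to about 2 mm. A picture is of the moment at which its call begins. camera_params takes no time and is no camera call.
- r.finish_job(): hands the job in; it is judged then, once.
Trained networks look in the newest picture that a camera, given by its name, has taken for a name from the list of things; names that differ only in an ending like _2 or _b are one class to them, and where a whole thing is asked for, a point or a joint stands for the part that bears it (a point fixed in the world has none). Each returns a list of dicts, best first, with "score" (0 to 1); they miss things now and then, are a little off and sometimes report something else, mostly with a low value. They report only what shows in the picture. A call takes as long as a camera call. They do not tell look-alikes from the thing itself.
- finder.spot_in(camera, label): "at" ([x, y, z] in m, in the coordinates of the camera as it stood for that picture, good to about 4 mm: the middle of the surface that is visible of it).
- finder.regions_of(camera, label): "mask" (400x640 bool, what is visible of it).
The state is a dict: "clock": time; "q": joint angles; "qd": joint speeds; "joint_torque": joint torques, N m; "tool_pos": TCP position; "eef_rot": TCP orientation; "contact_force": force on the tool from outside, world axes, zero at the start; "moment": the same for the moment, N m; "opening": opening from 0.0 (shut) to 1.0 (fully open); "finger_force": force on a finger pad.
Only numpy, scipy, OpenCV 4.12 (cv2) and the standard library are available. Lean on these libraries where they do the work, as an engineer would, in place of code of your own. Each camera call takes 0.05 s, during which the arm holds its last target. There are 200 camera calls.

### The job

Three slit-jaw frames stand in a row on the aluminium base plate; their gaps look alike, but only one is wide enough all the way down. Take the orange-handled feeler blade from its blue stand and check all three gaps in turn, beginning at the end nearest the stand: in each, slide the blade down gently, never forcing it, until you feel it jam part-way or it goes home to the handle. Finally leave it standing fully home in the good gap, letting go of it only once it is home, and do not push the other things on the table about.

Things in the scene. Friction and masses are not known exactly. Their poses are not given: they have to be found in the camera images.
- gauge_grip (a point): centre of the feeler's upright orange handle, 34 (x) x 20 (y) x 56 (z) mm, to be pinched from above across its 20 mm (along y). z points up. It is 74 mm above the blade's tip, 28 mm above the handle's underside (the shoulder). At the start the shoulder rests on the stand's top; the handle is clear all round
- gauge_tip (a point): tip (lower end, middle) of the feeler's steel blade, 16 mm wide (x), 4 mm thick (y), 46 mm long below the handle; same axes as gauge_grip; 14 mm above the table at the start. More than 25 N on the blade counts as forcing it
- gauge: the whole feeler, blade and handle, about 0.09 kg; same origin and axes as gauge_tip
- stand: blue stand fixed to the table, base 80 x 70 mm, with an upright socket, top 60 mm above the table, in which the blade stands upright with about 2 mm of play all round and out of which it is lifted; origin under its middle, at table height
- rig: aluminium base plate 70 (x) x 232 (y) x 10 mm, fixed to the table, with three frames in a row along its y, 72 mm apart, each 56 x 56 mm and 62 mm tall; origin at the middle of its underside. In each sits a pair of black jaws, top 66 mm above the table, with a gap 42 mm long parallel to the rig's x, open at the top: the blade's thickness lies along the rig's y
- gap_1 (a point): nominal mouth of the first gap, at the rig's +y end, nearest the stand: middle of its frame, level with the jaws' top; axes as rig. In every frame the real gap lies up to 3 mm to either side of this point along y (the jaws are set off-centre, fixed sideways), so it must be found by feel
- gap_2 (a point): the same for the middle gap. Every gap begins with two sloping lead-in faces: 13.9 mm wide at the top, narrowing evenly over the first 7.5 mm of depth to 5.5 mm. A blade that lands on a slope is pushed sideways towards the gap; further down, rubbing on one side can feel like a jam, but at another depth and with a sideways push
- gap_3 (a point): the same for the gap at the -y end. One gap (a different one each time) stays 5.5 mm wide all the way: the blade is home with 46 mm in, shoulder on the jaws. The other two narrow to 2 mm at 24 mm of depth, where the blade jams. The jaws are sprung downward: about 1.5 N to start, 3 N per mm more, hard stop after 6 mm
- lens_mount: a round lens in a black ring on a steel post and 50 x 50 mm black foot, 102 mm tall; bystander; origin under the foot
- mirror_mount: a square black mirror mount on a post and 40 x 50 mm foot, 86 mm tall; bystander; origin under the foot
- screwdriver: a 160 mm screwdriver with red handle lying on the table; bystander
- steel_post: a bare steel post, 25 mm across, 70 mm tall, standing; bystander; origin under it
- slide_box: a white plastic box 85 x 35 x 30 mm; bystander; origin under it
- post_holder: a black post holder, 48 mm foot, 55 mm tall; bystander; origin under it
- tile: a white ceramic tile 80 x 60 x 8 mm with a small glass disc on it; bystander; origin under it
Things that resemble listed ones, but are neither listed nor needed, are in the scene too. Of the things shaped like the gauge, the orange one is meant.

How it is judged:
By the outcome, as a careful person would: the job done as asked, in the order asked, and still so for the second after the job is handed in, with the robot touching nothing.
It also fails if it takes over 72 s, if anything falls off the work surface, if the arm or the gripper's body presses on something with over 40 N, if the wrist force passes 120 N, or if a joint passes its speed limit or range.

## Working session

There is one attempt and no reset: what is moved stays moved. The work goes in short steps, Python scripts to look and compute and a tool call to move; the robot and the scene stay as the last step left them, time stands still between calls to the robot, and variables do not carry over. Pictures are saved under pics/ and viewed, at most 10 in all, crops included, and the job is handed in when it is done.

Besides the shell and the picture viewer there is one more tool, called after ">>>" in YAML: its name, and indented under it one key for each argument. play_rows: Moves the arm, as the interface text tells. Its arguments: {"type":"object","properties":{"rows":{"type":"array","items":{"type":"array","items":{"type":"number"}}},"grip_force":{"type":"number"}},"required":["rows"]}

```bash
mkdir -p pics; ls
cat > h.py <<'E'
import numpy as np, cv2
from plant import status, cams, r, finder
def save(n,im): cv2.imwrite('pics/'+n,cv2.cvtColor(im,cv2.COLOR_RGB2BGR))
def par(c):
    p=cams.camera_params(c); f=200/np.tan(np.radians(p['vfov'])/2); return f,p['cx'],p['cy'],np.array(p['R']),np.array(p['t'])
def w(c,X): f,cx,cy,R,t=par(c); return R.T@(np.array(X)-t)
def pix(c,X): f,cx,cy,R,t=par(c); Y=R@np.array(X)+t; return np.round([cx+f*Y[0]/Y[2],cy+f*Y[1]/Y[2]],1)
def onz(c,u,v,z):
    f,cx,cy,R,t=par(c); C=-R.T@t; d=R.T@np.array([(u-cx)/f,(v-cy)/f,1]); return C+d*(z-C[2])/d[2]
E
python3 - <<'E'
from h import *
s=status.get_state(); print(s['clock'],s['tool_pos'],s['eef_rot'],s['contact_force'],s['opening'],r.grip_depth)
a=cams.snapshot('top'); b=cams.snapshot('scene')
save('top0.png',a); save('scene0.png',b)
for c in('top','scene'):
    f,cx,cy,R,t=par(c); print(c,-R.T@t)
    for l in('gauge','gauge_grip','stand','rig'):
        for d in finder.spot_in(c,l)[:3]: print(c,l,round(d['score'],2),np.round(w(c,d['at']),3),pix(c,w(c,d['at'])))
E
```

```text
pics
0.0 [0.14596989 0.60737566 0.4038967 ] [ 1.17597099e-01  9.93060944e-01 -9.38712722e-04 -5.02951129e-05] [-0.56693702  0.86009428 -0.23742044] 1.0030452587070462 0.1473
top [ 0.27771978 -0.00488208  1.53709365]
top gauge 0.65 [0.415 0.224 0.104] [235.8 248.8]
top gauge 0.56 [0.6   0.364 0.1  ] [192.9 185.5]
top gauge 0.25 [ 0.441 -0.326  0.022] [419.7 247.5]
top gauge_grip 0.45 [0.604 0.367 0.097] [192.3 184.5]
top gauge_grip 0.23 [0.518 0.452 0.01 ] [169.5 216.8]
top stand 0.91 [0.505 0.275 0.012] [225.7 222.6]
top rig 0.66 [ 0.514 -0.071  0.015] [336.9 222.3]
scene [ 1.31813846 -0.27849974  0.84548194]
scene gauge 0.82 [0.523 0.279 0.095] [402.2 153.9]
scene gauge 0.6 [0.425 0.224 0.075] [368.4 144.4]
scene gauge 0.59 [0.611 0.362 0.078] [444.1 170.4]
scene gauge_grip 0.82 [0.521 0.279 0.095] [401.8 153.6]
scene gauge_grip 0.74 [0.611 0.364 0.073] [444.5 171.4]
scene gauge_grip 0.67 [0.427 0.225 0.073] [368.9 145.2]
scene stand 0.81 [0.533 0.275 0.008] [398.6 179.8]
scene stand 0.67 [ 0.551 -0.091  0.026] [280.6 213.5]
scene rig 0.82 [ 0.545 -0.089  0.031] [280.6 210.4]
```

View pics/top0.png

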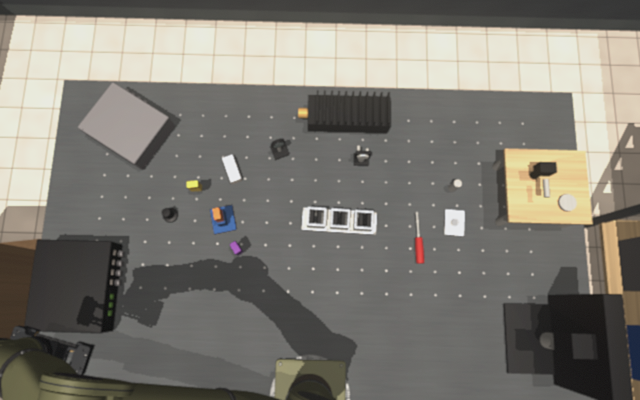

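View pics/scene0.png

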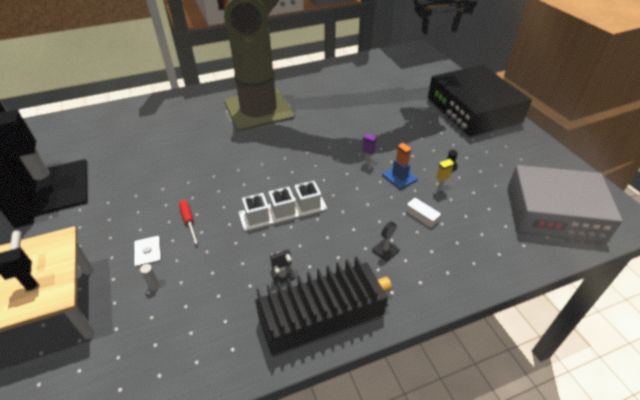

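Top view: orange handle at (217,214) in the blue stand, with purple (236,248) and yellow (193,185) look-alikes on grey stands. In the scene view orange is at (403,154), purple (370,144) and yellow (445,170). I choose the orange one. The rig is at top (339,220), with its gap 1 end towards the stand (left).

Run:
```python
from h import *
a=cv2.cvtColor(cv2.imread('pics/top0.png'),cv2.COLOR_BGR2RGB); b=cv2.cvtColor(cv2.imread('pics/scene0.png'),cv2.COLOR_BGR2RGB)
c1=cv2.resize(a[195:245,200:250],(400,400),interpolation=cv2.INTER_CUBIC)
c2=cv2.resize(a[195:245,295:385],(720,400),interpolation=cv2.INTER_CUBIC)[:, :]
c3=cv2.resize(b[135:195,375:435],(400,400),interpolation=cv2.INTER_CUBIC)
c4=cv2.resize(b[175:235,230:335],(700,400),interpolation=cv2.INTER_CUBIC)
im=np.zeros((600,800,3),np.uint8)
im[:300,:300]=cv2.resize(c1,(300,300)); im[:267,310:790]=cv2.resize(c2,(480,267)); im[300:,:300]=cv2.resize(c3,(300,300)); im[300:580,310:800]=cv2.resize(c4,(490,280))
save('crop1.png',im)
for c,i in(('top',a),('scene',b)):
    h=cv2.cvtColor(i,cv2.COLOR_RGB2HSV)
    for n,lo,hi in(('orange',(5,130,90),(16,255,255)),('blue',(100,110,50),(125,255,255))):
        m=cv2.inRange(h,lo,hi); m2=np.zeros_like(m); s=(slice(195,245),slice(200,250)) if c=='top' else (slice(135,195),slice(375,435)); m2[s]=m[s]
        p=cv2.findNonZero(m2); print(c,n,len(p),p.mean(0),cv2.minAreaRect(p),cv2.boundingRect(p))
    for d in finder.regions_of(c,'rig')[:1]:
        m=d['mask'].astype(np.uint8); p=cv2.findNonZero(m); q=cv2.boxPoints(cv2.minAreaRect(p)); print(c,'rig',d['score'],len(p),p.mean(0),cv2.minAreaRect(p)); print([np.round(onz(c,*x,0.01)[:2],3) for x in q])
```

```text
top orange 94 [[217.19148936 214.0212766 ]] ((217.09616088867188, 213.98077392578125), (12.94366455078125, 7.648529529571533), 78.69007110595703) (213, 208, 10, 13)
top blue 364 [[224.68956044 221.23901099]] ((222.5634002685547, 219.12925720214844), (24.375219345092773, 22.419614791870117), 77.90524291992188) (210, 206, 26, 28)
top rig 0.66 1106 [[338.49457505 223.2034358 ]] ((338.2195739746094, 221.4756317138672), (74.18253326416016, 24.11322784423828), 1.7899105548858643)
[array([0.48, 0.04]), array([0.556, 0.04 ]), array([ 0.555, -0.192]), array([ 0.479, -0.19 ])]
scene orange 210 [[403.11428571 153.22380952]] ((403.4965515136719, 153.5413818359375), (12.373777389526367, 21.09355354309082), 4.763641834259033) (397, 143, 14, 22)
scene blue 443 [[399.48081264 176.23702032]] ((399.8799743652344, 175.83999633789062), (25.200002670288086, 26.000003814697266), 53.13010025024414) (383, 163, 34, 26)
scene rig 0.94 1910 [[281.86335079 208.30837696]] ((281.5114440917969, 204.43116760253906), (32.37980651855469, 85.66812896728516), 76.21839904785156)
[array([ 0.435, -0.186]), array([0.443, 0.061]), array([0.57 , 0.033]), array([ 0.558, -0.195])]
```

View pics/crop1.png

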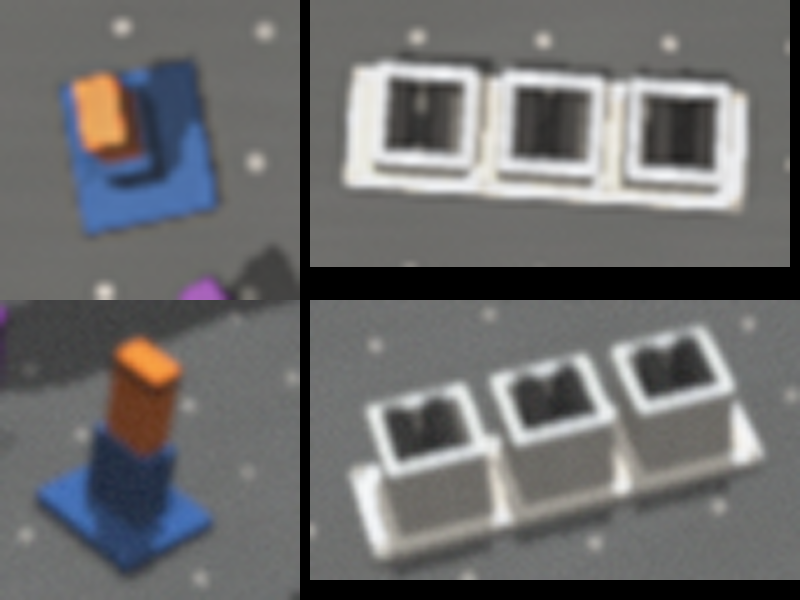

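```bash
cat > fit.py <<'E'
from h import *
from scipy.optimize import least_squares
def fit(obs,x0,bias=False):
    # obs: (cam, local xyz, pixel)
    def res(p):
        c,s=np.cos(p[2]),np.sin(p[2]); o=[]
        for k,L,u in obs:
            X=[p[0]+c*L[0]-s*L[1],p[1]+s*L[0]+c*L[1],L[2]]; o+=list(pixr(k,X)-u)
        return np.array(o)
    P={k:par(k) for k in('top','scene')}
    def pixr(k,X):
        f,cx,cy,R,t=P[k]; Y=R@np.array(X)+t; return np.array([cx+f*Y[0]/Y[2],cy+f*Y[1]/Y[2]])
    q=least_squares(res,x0,loss='soft_l1'); return q.x,np.sqrt(np.mean(res(q.x)**2))
E
python3 - <<'E'
from fit import *
T=lambda p:np.array([295+(p[0]-310)/5.333,195+p[1]/5.333])-.4
S=lambda p:np.array([230+(p[0]-310)/4.667,175+(p[1]-300)/4.667])-.4
A=lambda p:np.array([200+p[0]/6,195+p[1]/6])-.4
B=lambda p:np.array([375+p[0]/5,135+(p[1]-300)/5])-.4
top=[];sc=[]
ft={72:[(383,62),(479,68),(474,172),(375,165)],0:[(503,70),(606,76),(603,180),(497,172)],-72:[(632,78),(735,86),(724,187),(624,180)]}
fs={-72:[(368,408),(467,384),(495,450),(387,473)],0:[(491,375),(587,355),(613,415),(510,444)],72:[(612,347),(704,326),(734,388),(635,412)]}
for y,ps in ft.items():
    for (a,b),p in zip([(1,1),(1,-1),(-1,-1),(-1,1)],ps): top.append(('top',(a*.028,y/1e3+b*.028,.062),T(p)))
for y,ps in fs.items():
    for (a,b),p in zip([(-1,-1),(-1,1),(1,1),(1,-1)],ps): sc.append(('scene',(a*.028,y/1e3+b*.028,.062),S(p)))
for a,b,p in[(1,1,(355,65)),(1,-1,(747,92)),(-1,1,(345,187)),(-1,-1,(743,210))]: top.append(('top',(a*.035,b*.116,.01),T(p)))
for a,b,p in[(-1,-1,(352,470)),(1,-1,(378,558)),(1,1,(763,457))]: sc.append(('scene',(a*.035,b*.116,.01),S(p)))
for o in(top,sc,top+sc): print('rig',*fit(o,[.51,-.08,0]))
ht=[('top',(a*.017,b*.01,.116),A(p)) for a,b,p in[(1,1,(75,78)),(1,-1,(115,72)),(-1,-1,(128,148)),(-1,1,(85,155))]]
hs=[('scene',(a*.017,b*.01,.116),B(p)) for a,b,p in[(-1,-1,(115,350)),(-1,1,(142,337)),(1,1,(181,370)),(1,-1,(155,387))]]
for o in(ht,hs,ht+hs): print('handle',*fit(o,[.52,.28,.1]))
st=[('top',(a*.04,b*.035,.006),A(p)) for a,b,p in[(1,1,(60,88)),(1,-1,(195,62)),(-1,-1,(215,208)),(-1,1,(88,233))]]
print('stand',*fit(st,[.5,.28,.1]))
E
```

```text
rig [ 0.52039975 -0.07855742 -0.03949826] 0.4631566883415271
rig [ 0.52273883 -0.07738824 -0.03853763] 0.5556522519509209
rig [ 0.52139329 -0.07788941 -0.03963448] 0.5855754422067757
handle [0.51511505 0.28482102 0.20900435] 0.5272362298255933
handle [0.51962646 0.28431171 0.18420538] 0.36012385229970234
handle [0.51707201 0.28512744 0.19962158] 0.65257689670116
stand [0.51599477 0.28579277 0.22454749] 0.3484772182225491
```

```bash
cat > plan.py <<'E'
from h import *
from scipy.spatial.transform import Rotation as Ro
import sys
def plan(pos,yaw,n):
    s=status.get_state(); R0=Ro.from_quat(s['eef_rot']); p0=np.array(s['tool_pos'])
    a=np.radians(yaw); y=np.array([np.cos(a),np.sin(a),0]); z=np.array([0,0,-1.]); x=np.cross(y,z)
    R1=Ro.from_matrix(np.c_[x,y,z]); rv=(R0.inv()*R1).as_rotvec()/n
    M=sum((R0*Ro.from_rotvec(rv*k)).as_matrix() for k in range(n))
    print('t',round(s['clock'],2),'at',np.round(p0,4),'ang',np.round(np.degrees(np.arctan2(*R0.as_matrix()[[1,0],1])),2),'row',np.round(np.linalg.solve(M,np.array(pos)-p0),4),np.round(np.degrees(rv),2),'n',n,'F',np.round(s['contact_force'],2),'M',np.round(s['moment'],2),'op',round(s['opening'],3))
if __name__=='__main__':
    v=list(map(float,sys.argv[1:])); plan(v[:3],v[3],int(v[4]))
E
python3 plan.py .517 .285 .34 101.7 16
```

```text
t 0.6 at [0.146  0.6077 0.4047] ang 76.49 row [-0.024  -0.0196  0.004 ] [ 0.    0.   -1.58] n 16 F [ 0.54 -0.59  0.47] M [-0.    0.04  0.03] op 1.002
```

>>> play_rows:
  rows:
    - [100,-0.024,-0.0196,0.004,0,0,-1.58]
    - [100,-0.024,-0.0196,0.004,0,0,-1.58]
    - [100,-0.024,-0.0196,0.004,0,0,-1.58]
    - [100,-0.024,-0.0196,0.004,0,0,-1.58]
    - [100,-0.024,-0.0196,0.004,0,0,-1.58]
    - [100,-0.024,-0.0196,0.004,0,0,-1.58]
    - [100,-0.024,-0.0196,0.004,0,0,-1.58]
    - [100,-0.024,-0.0196,0.004,0,0,-1.58]

```text
clock: 1.6
tool_pos: [0.3148, 0.4255, 0.3728]
eef_rot: [0.007, 1.0, 0.0, 0.0]
contact_force: [0.2, 0.8, -0.2]
opening: 0.997
finger_force: 0.0
```

>>> play_rows:
  rows:
    - [100,-0.024,-0.0196,0.004,0,0,-1.58]
    - [100,-0.024,-0.0196,0.004,0,0,-1.58]
    - [100,-0.024,-0.0196,0.004,0,0,-1.58]
    - [100,-0.024,-0.0196,0.004,0,0,-1.58]
    - [100,-0.024,-0.0196,0.004,0,0,-1.58]
    - [100,-0.024,-0.0196,0.004,0,0,-1.58]
    - [100,-0.024,-0.0196,0.004,0,0,-1.58]
    - [100,-0.024,-0.0196,0.004,0,0,-1.58]

```text
clock: 2.6
tool_pos: [0.5187, 0.2851, 0.3407]
eef_rot: [-0.103, 0.995, 0.0, 0.0]
contact_force: [0.8, 0.6, 0.2]
opening: 1.002
finger_force: 0.0
```

>>> play_rows:
  rows:
    - [100,0,0,0,0,0,0]
    - [100,0,0,0,0,0,0]

```text
clock: 2.85
tool_pos: [0.517, 0.2864, 0.3408]
eef_rot: [-0.103, 0.995, 0.0, -0.0]
contact_force: [-0.4, 1.1, 0.6]
opening: 1.001
finger_force: 0.0
```

```bash
python3 plan.py .517 .285 .24 101.7 4
python3 - <<'E'
from h import *
b=cams.snapshot('scene'); save('s1.png',cv2.resize(b[60:220,300:500],(800,640),interpolation=cv2.INTER_CUBIC)[:600])
E
```

```text
t 2.85 at [0.517  0.2864 0.3408] ang 101.8 row [ 0.0001 -0.0004  0.0252] [ 0.01 -0.01  0.02] n 4 F [-0.35  1.05  0.59] M [ 0.02 -0.01  0.  ] op 1.001
```

View pics/s1.png

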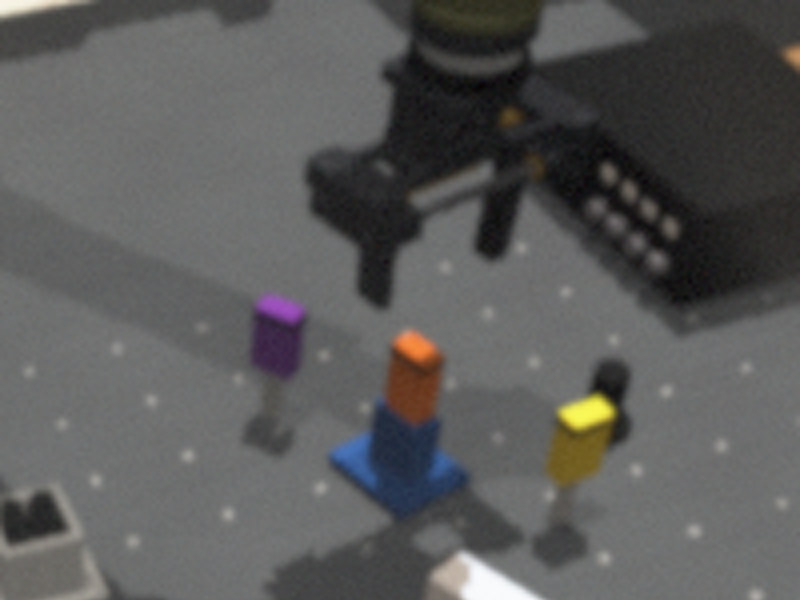

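The crop shows the orange handle centred under the gripper at (415,380); the purple and yellow ones are clear of the fingers.

>>> play_rows:
  rows:
    - [100,0,-0.0004,0.025,0,0,0]
    - [100,0,-0.0004,0.025,0,0,0]
    - [100,0,-0.0004,0.025,0,0,0]
    - [100,0,-0.0004,0.025,0,0,0]
    - [100,0,0,0,0,0,0]

```text
clock: 3.52
tool_pos: [0.5165, 0.2849, 0.2396]
eef_rot: [-0.104, 0.995, -0.001, -0.002]
contact_force: [-0.5, -0.0, -0.2]
opening: 0.995
finger_force: 0.0
```

>>> play_rows:
  grip_force: 5
  rows:
    - [20,0,0,0,0,0,0]
    - [20,0,0,0,0,0,0]
    - [20,0,0,0,0,0,0]
    - [20,0,0,0,0,0,0]
    - [15,0,0,0,0,0,0]
    - [15,0,0,0,0,0,0]

```text
clock: 4.28
tool_pos: [0.5181, 0.2842, 0.2407]
eef_rot: [-0.103, 0.995, 0.0, -0.0]
contact_force: [-0.2, -1.3, -0.6]
opening: 0.348
finger_force: 0.0
```

>>> play_rows:
  rows:
    - [15,0,0,0,0,0,0]
    - [15,0,0,0,0,0,0]
    - [15,0,0,0,0,0,0]
    - [15,0,0,0,0,0,0]

```text
clock: 4.78
tool_pos: [0.518, 0.2844, 0.2407]
eef_rot: [-0.103, 0.995, 0.0, 0.0]
contact_force: [-0.7, -0.2, -0.5]
opening: 0.227
finger_force: 5.0
```

>>> play_rows:
  grip_force: 40
  rows:
    - [12,0,0,0,0,0,0]
    - [12,0,0,0,0,0,0]
    - [12,0,0,-0.012,0,0,0]
    - [12,0,0,-0.015,0,0,0]
    - [12,0,0,-0.016,0,0,0]
    - [12,0,0,-0.017,0,0,0]
    - [12,0,0,-0.015,0,0,0]
    - [12,0,0,0,0,0,0]

```text
clock: 5.78
tool_pos: [0.5185, 0.2842, 0.3173]
eef_rot: [-0.102, 0.995, 0.0, 0.001]
contact_force: [0.3, -0.2, -0.2]
opening: 0.223
finger_force: 40.0
```

```bash
python3 plan.py .524 -.006 .316 87.73 14
```

```text
t 5.78 at [0.5185 0.2842 0.3173] ang 101.74 row [ 0.0015 -0.0207  0.0001] [0.   0.01 1.  ] n 14 F [ 0.32 -0.17 -0.16] M [ 0.05  0.01 -0.  ] op 0.223
```

>>> play_rows:
  rows:
    - [12,0.0015,-0.0207,0,0,0,1]
    - [12,0.0015,-0.0207,0,0,0,1]
    - [12,0.0015,-0.0207,0,0,0,1]
    - [12,0.0015,-0.0207,0,0,0,1]
    - [12,0.0015,-0.0207,0,0,0,1]
    - [12,0.0015,-0.0207,0,0,0,1]
    - [12,0.0015,-0.0207,0,0,0,1]

```text
clock: 6.65
tool_pos: [0.5298, 0.1381, 0.3157]
eef_rot: [-0.041, 0.999, 0.0, 0.0]
contact_force: [0.7, 0.1, -0.8]
opening: 0.223
finger_force: 40.0
```

>>> play_rows:
  rows:
    - [12,0.0015,-0.0207,0,0,0,1]
    - [12,0.0015,-0.0207,0,0,0,1]
    - [12,0.0015,-0.0207,0,0,0,1]
    - [12,0.0015,-0.0207,0,0,0,1]
    - [12,0.0015,-0.0207,0,0,0,1]
    - [12,0.0015,-0.0207,0,0,0,1]
    - [12,0.0015,-0.0207,0,0,0,1]
    - [12,0,0,0,0,0,0]

```text
clock: 7.65
tool_pos: [0.5234, -0.0079, 0.3156]
eef_rot: [0.021, 1.0, -0.001, -0.0]
contact_force: [-0.0, -0.6, -0.8]
opening: 0.22
finger_force: 40.0
```

```bash
python3 plan.py .524 -.006 .300 87.73 2
python3 - <<'E'
from h import *
b=cams.snapshot('scene'); a=cams.snapshot('top')
im=np.zeros((600,800,3),np.uint8)
im[:]=cv2.resize(b[120:240,220:380],(800,600),interpolation=cv2.INTER_CUBIC)
save('s2.png',im); save('t2.png',a)
E
```

```text
t 7.65 at [ 0.5234 -0.0079  0.3156] ang 87.56 row [-0.0002  0.001   0.0078] [-0.03 -0.02 -0.09] n 2 F [-0.03 -0.62 -0.83] M [ 0.07 -0.   -0.01] op 0.22
```

View pics/s2.png

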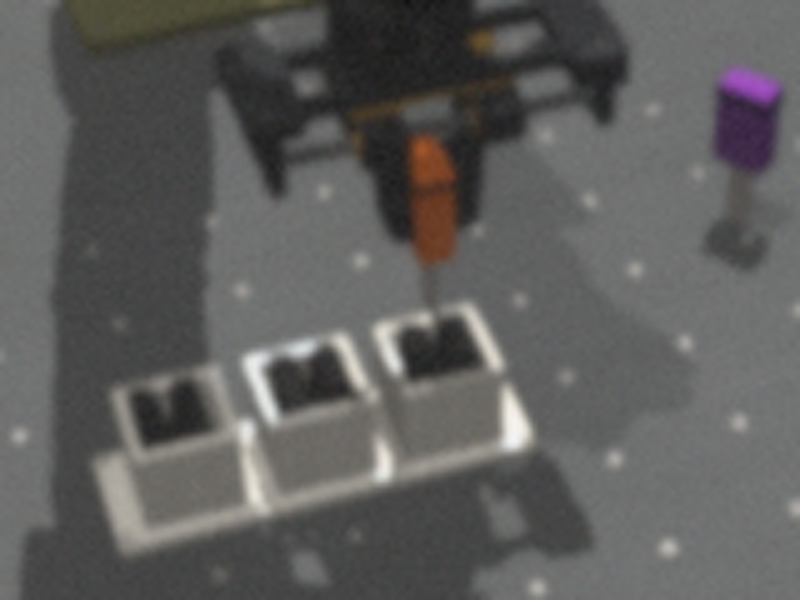

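The blade hangs plumb over gap 1 (tip near crop pixel (430,310)), clear of the jaws.

>>> play_rows:
  rows:
    - [12,0,0.001,0.008,0,0,0]
    - [12,0,0.001,0.008,0,0,0]
    - [12,0,0,0.0045,0,0,0]
    - [12,0,0,0,0,0,0]
    - [12,0,0,0,0,0,0]

```text
clock: 8.38
tool_pos: [0.5239, -0.0035, 0.2952]
eef_rot: [0.019, 1.0, 0.0, 0.0]
contact_force: [-0.2, -0.1, -0.4]
opening: 0.221
finger_force: 40.0
```

>>> play_rows:
  rows:
    - [12,0,0,0.001,0,0,0]
    - [12,0,0,0.001,0,0,0]
    - [12,0,0,0.001,0,0,0]
    - [12,0,0,0.001,0,0,0]
    - [12,0,0,0,0,0,0]

```text
clock: 9.0
tool_pos: [0.5238, -0.0036, 0.2911]
eef_rot: [0.019, 1.0, 0.0, -0.0]
contact_force: [-0.3, 0.5, -0.6]
opening: 0.222
finger_force: 40.0
```

>>> play_rows:
  rows:
    - [12,0,-0.0012,0,0,0,0]
    - [12,0,-0.0013,0,0,0,0]
    - [12,0,0,0,0,0,0]

```text
clock: 9.38
tool_pos: [0.5237, -0.0063, 0.2912]
eef_rot: [0.02, 1.0, -0.0, 0.0]
contact_force: [-0.4, 0.2, -0.7]
opening: 0.226
finger_force: 40.0
```

>>> play_rows:
  rows:
    - [12,0,0,0.001,0,0,0]
    - [12,0,0,0.001,0,0,0]
    - [12,0,0,0,0,0,0]
    - [12,0,0,0,0,0,0]

```text
clock: 9.88
tool_pos: [0.5237, -0.0061, 0.2892]
eef_rot: [0.019, 1.0, 0.0, -0.0]
contact_force: [0.3, -0.2, -0.6]
opening: 0.223
finger_force: 40.0
```

>>> play_rows:
  rows:
    - [12,0,0,0.001,0,0,0]
    - [12,0,0,0.001,0,0,0]
    - [12,0,0,0,0,0,0]
    - [12,0,0,0,0,0,0]

```text
clock: 10.38
tool_pos: [0.5239, -0.0058, 0.2873]
eef_rot: [0.019, 1.0, 0.0, 0.0]
contact_force: [0.5, 2.0, -0.8]
opening: 0.218
finger_force: 40.0
```

>>> play_rows:
  rows:
    - [12,0,0,0.001,0,0,0]
    - [12,0,0,0.0005,0,0,0]
    - [12,0,0,0,0,0,0]
    - [12,0,0,0,0,0,0]

```text
clock: 10.88
tool_pos: [0.5239, -0.0057, 0.2858]
eef_rot: [0.019, 1.0, 0.0, 0.0]
contact_force: [0.6, 2.8, 3.4]
opening: 0.225
finger_force: 40.0
```

>>> play_rows:
  rows:
    - [12,0,0.001,0,0,0,0]
    - [12,0,0.0008,0,0,0,0]
    - [12,0,0,0,0,0,0]
    - [12,0,0,0,0,0,0]

```text
clock: 11.38
tool_pos: [0.5237, -0.0045, 0.2856]
eef_rot: [0.02, 1.0, -0.0, -0.0]
contact_force: [-1.1, 1.1, 1.2]
opening: 0.222
finger_force: 40.0
```

>>> play_rows:
  rows:
    - [12,0,0,0.001,0,0,0]
    - [12,0,0,0.001,0,0,0]
    - [12,0,0,0,0,0,0]
    - [12,0,0,0,0,0,0]

```text
clock: 11.88
tool_pos: [0.5237, -0.0042, 0.2835]
eef_rot: [0.019, 1.0, 0.0, -0.0]
contact_force: [0.6, 1.4, -1.5]
opening: 0.225
finger_force: 40.0
```

>>> play_rows:
  rows:
    - [12,0,0.0005,0,0,0,0]
    - [12,0,0,0.001,0,0,0]
    - [12,0,0,0.001,0,0,0]
    - [12,0,0,0.001,0,0,0]
    - [12,0,0,0,0,0,0]
    - [12,0,0,0,0,0,0]

```text
clock: 12.62
tool_pos: [0.5237, -0.004, 0.2806]
eef_rot: [0.02, 1.0, -0.0, -0.0]
contact_force: [0.6, -0.1, -0.5]
opening: 0.225
finger_force: 40.0
```

```bash
python3 plan.py .524 -.004 .270 87.73 4
```

```text
t 12.62 at [ 0.5237 -0.004   0.2806] ang 87.76 row [-0.0001 -0.      0.0027] [-0.   -0.    0.01] n 4 F [ 0.57 -0.12 -0.53] M [ 0.1  -0.03  0.01] op 0.225
```

>>> play_rows:
  rows:
    - [12,0,0,0.001,0,0,0]
    - [12,0,0,0.001,0,0,0]
    - [12,0,0,0.001,0,0,0]
    - [12,0,0,0.001,0,0,0]
    - [12,0,0,0.001,0,0,0]
    - [12,0,0,0,0,0,0]

```text
clock: 13.38
tool_pos: [0.5238, -0.0038, 0.2756]
eef_rot: [0.019, 1.0, 0.0, -0.0]
contact_force: [0.1, -0.7, -0.7]
opening: 0.224
finger_force: 40.0
```

>>> play_rows:
  rows:
    - [12,0,0,0.001,0,0,0]
    - [12,0,0,0.001,0,0,0]
    - [12,0,0,0.001,0,0,0]
    - [12,0,0,0.001,0,0,0]
    - [12,0,0,0,0,0,0]
    - [12,0,0,0,0,0,0]

```text
clock: 14.12
tool_pos: [0.5238, -0.0038, 0.2717]
eef_rot: [0.019, 1.0, 0.0, 0.0]
contact_force: [-0.4, -0.7, -1.3]
opening: 0.223
finger_force: 40.0
```

>>> play_rows:
  rows:
    - [12,0,0,0.001,0,0,0]
    - [12,0,0,0.001,0,0,0]
    - [12,0,0,0.001,0,0,0]
    - [12,0,0,0.0005,0,0,0]
    - [12,0,0,0,0,0,0]
    - [12,0,0,0,0,0,0]

```text
clock: 14.88
tool_pos: [0.5238, -0.0038, 0.2682]
eef_rot: [0.019, 1.0, 0.0, 0.0]
contact_force: [0.6, -0.2, -1.0]
opening: 0.224
finger_force: 40.0
```

>>> play_rows:
  rows:
    - [12,0,0,0.001,0,0,0]
    - [12,0,0,0.001,0,0,0]
    - [12,0,0,0,0,0,0]
    - [12,0,0,0,0,0,0]

```text
clock: 15.38
tool_pos: [0.5238, -0.0038, 0.2662]
eef_rot: [0.019, 1.0, 0.0, 0.0]
contact_force: [1.3, 0.4, -0.5]
opening: 0.224
finger_force: 40.0
```

>>> play_rows:
  rows:
    - [12,0,0,0.001,0,0,0]
    - [12,0,0,0.001,0,0,0]
    - [12,0,0,0.001,0,0,0]
    - [12,0,0,0,0,0,0]
    - [12,0,0,0,0,0,0]

```text
clock: 16.0
tool_pos: [0.5238, -0.0038, 0.2632]
eef_rot: [0.019, 1.0, 0.0, 0.0]
contact_force: [0.1, 0.5, -0.7]
opening: 0.223
finger_force: 40.0
```

>>> play_rows:
  rows:
    - [12,0,0,0.001,0,0,0]
    - [12,0,0,0.001,0,0,0]
    - [12,0,0,0.001,0,0,0]
    - [12,0,0,0,0,0,0]
    - [12,0,0,0,0,0,0]

```text
clock: 16.62
tool_pos: [0.5238, -0.0038, 0.2602]
eef_rot: [0.019, 1.0, 0.0, 0.0]
contact_force: [0.2, -0.0, -0.2]
opening: 0.224
finger_force: 40.0
```

Gap 1 is free well past 24 mm, so it looks like the good one. I'll take it home, then still check the others.

>>> play_rows:
  rows:
    - [12,0,0,0.0015,0,0,0]
    - [12,0,0,0.0015,0,0,0]
    - [12,0,0,0.0015,0,0,0]
    - [12,0,0,0.0015,0,0,0]
    - [12,0,0,0.0015,0,0,0]
    - [12,0,0,0.0015,0,0,0]
    - [12,0,0,0,0,0,0]
    - [12,0,0,0,0,0,0]

```text
clock: 17.62
tool_pos: [0.5238, -0.0038, 0.2512]
eef_rot: [0.019, 1.0, 0.0, 0.0]
contact_force: [-0.2, -0.4, -1.5]
opening: 0.219
finger_force: 40.0
```

>>> play_rows:
  rows:
    - [12,0,0,0.001,0,0,0]
    - [12,0,0,0.001,0,0,0]
    - [12,0,0,0.001,0,0,0]
    - [12,0,0,0.001,0,0,0]
    - [12,0,0,0,0,0,0]
    - [12,0,0,0,0,0,0]

```text
clock: 18.38
tool_pos: [0.5239, -0.0038, 0.2472]
eef_rot: [0.019, 1.0, 0.0, 0.0]
contact_force: [-0.6, 0.0, -0.2]
opening: 0.224
finger_force: 40.0
```

>>> play_rows:
  rows:
    - [12,0,0,0.0005,0,0,0]
    - [12,0,0,0.0005,0,0,0]
    - [12,0,0,0,0,0,0]
    - [12,0,0,0,0,0,0]

```text
clock: 18.88
tool_pos: [0.5239, -0.0038, 0.2463]
eef_rot: [0.019, 1.0, 0.0, 0.0]
contact_force: [-0.1, 0.2, 1.7]
opening: 0.222
finger_force: 40.0
```

>>> play_rows:
  rows:
    - [12,0,0,0.0005,0,0,0]
    - [12,0,0,0,0,0,0]
    - [12,0,0,0,0,0,0]

```text
clock: 19.25
tool_pos: [0.5239, -0.0038, 0.2458]
eef_rot: [0.019, 1.0, 0.0, 0.0]
contact_force: [-0.0, -0.4, 3.0]
opening: 0.225
finger_force: 40.0
```

>>> play_rows:
  rows:
    - [12,0,0,-0.004,0,0,0]
    - [12,0,0,-0.008,0,0,0]
    - [12,0,0,-0.008,0,0,0]
    - [12,0,0,-0.008,0,0,0]
    - [12,0,0,-0.008,0,0,0]
    - [12,0,0,-0.008,0,0,0]
    - [12,0,0,-0.008,0,0,0]
    - [12,0,0,-0.008,0,0,0]

```text
clock: 20.25
tool_pos: [0.5238, -0.0038, 0.3063]
eef_rot: [0.019, 1.0, 0.0, -0.0]
contact_force: [0.1, 0.1, -1.2]
opening: 0.225
finger_force: 40.0
```

>>> play_rows:
  rows:
    - [12,0,0,0,0,0,0]
    - [12,0,-0.014,0,0,0,0]
    - [12,0,-0.02,0,0,0,0]
    - [12,0,-0.02,0,0,0,0]
    - [12,0,-0.014,0,0,0,0]
    - [12,0,-0.006,0,0,0,0]
    - [12,0,0,0,0,0,0]
    - [12,0,0,0,0,0,0]

```text
clock: 21.25
tool_pos: [0.5211, -0.0769, 0.3057]
eef_rot: [0.019, 1.0, 0.0, 0.0]
contact_force: [-1.1, -0.2, -1.0]
opening: 0.218
finger_force: 40.0
```

>>> play_rows:
  rows:
    - [12,0,0,0.006,0,0,0]
    - [12,0,0,0.005,0,0,0]
    - [12,0,0,0.001,0,0,0]
    - [12,0,0,0.001,0,0,0]
    - [12,0,0,0.001,0,0,0]
    - [12,0,0,0,0,0,0]
    - [12,0,0,0,0,0,0]

```text
clock: 22.12
tool_pos: [0.521, -0.0778, 0.2918]
eef_rot: [0.019, 1.0, 0.0, 0.0]
contact_force: [0.4, -0.0, -0.1]
opening: 0.225
finger_force: 40.0
```

>>> play_rows:
  rows:
    - [12,0,0,0.001,0,0,0]
    - [12,0,0,0.001,0,0,0]
    - [12,0,0,0,0,0,0]
    - [12,0,0,0,0,0,0]

```text
clock: 22.62
tool_pos: [0.521, -0.0777, 0.2897]
eef_rot: [0.019, 1.0, 0.0, -0.0]
contact_force: [-0.5, -0.7, -0.2]
opening: 0.225
finger_force: 40.0
```

>>> play_rows:
  rows:
    - [12,0,0,0.001,0,0,0]
    - [12,0,0,0.001,0,0,0]
    - [12,0,0,0,0,0,0]
    - [12,0,0,0,0,0,0]

```text
clock: 23.12
tool_pos: [0.521, -0.0777, 0.2877]
eef_rot: [0.019, 1.0, 0.0, -0.0]
contact_force: [-0.6, 0.2, 0.1]
opening: 0.22
finger_force: 40.0
```

>>> play_rows:
  rows:
    - [12,0,0,0.001,0,0,0]
    - [12,0,0,0.0005,0,0,0]
    - [12,0,0,0,0,0,0]
    - [12,0,0,0,0,0,0]

```text
clock: 23.62
tool_pos: [0.521, -0.0775, 0.2862]
eef_rot: [0.019, 1.0, 0.0, 0.0]
contact_force: [1.2, 1.5, -0.7]
opening: 0.229
finger_force: 40.0
```

>>> play_rows:
  rows:
    - [12,0,0.0008,0,0,0,0]
    - [12,0,0.0006,0,0,0,0]
    - [12,0,0,0.001,0,0,0]
    - [12,0,0,0.001,0,0,0]
    - [12,0,0,0,0,0,0]
    - [12,0,0,0,0,0,0]

```text
clock: 24.38
tool_pos: [0.521, -0.0764, 0.2842]
eef_rot: [0.019, 1.0, -0.0, -0.0]
contact_force: [-0.4, -0.1, -1.4]
opening: 0.223
finger_force: 40.0
```

>>> play_rows:
  rows:
    - [12,0,0,0.001,0,0,0]
    - [12,0,0,0.001,0,0,0]
    - [12,0,0,0.001,0,0,0]
    - [12,0,0,0,0,0,0]
    - [12,0,0,0,0,0,0]

```text
clock: 25.0
tool_pos: [0.521, -0.0763, 0.2812]
eef_rot: [0.019, 1.0, 0.0, -0.0]
contact_force: [-0.5, -0.5, -0.1]
opening: 0.225
finger_force: 40.0
```

>>> play_rows:
  rows:
    - [12,0,0,0.001,0,0,0]
    - [12,0,0,0.001,0,0,0]
    - [12,0,0,0.001,0,0,0]
    - [12,0,0,0.001,0,0,0]
    - [12,0,0,0.001,0,0,0]
    - [12,0,0,0,0,0,0]

```text
clock: 25.75
tool_pos: [0.521, -0.0763, 0.2761]
eef_rot: [0.019, 1.0, 0.0, -0.0]
contact_force: [0.5, 1.1, -0.8]
opening: 0.225
finger_force: 40.0
```

>>> play_rows:
  rows:
    - [12,0,0,0.001,0,0,0]
    - [12,0,0,0.001,0,0,0]
    - [12,0,0,0.001,0,0,0]
    - [12,0,0,0,0,0,0]
    - [12,0,0,0,0,0,0]

```text
clock: 26.38
tool_pos: [0.521, -0.0764, 0.2732]
eef_rot: [0.019, 1.0, 0.0, -0.0]
contact_force: [-0.8, -0.5, -0.4]
opening: 0.227
finger_force: 40.0
```

>>> play_rows:
  rows:
    - [12,0,0,0.001,0,0,0]
    - [12,0,0,0.001,0,0,0]
    - [12,0,0,0.001,0,0,0]
    - [12,0,0,0,0,0,0]
    - [12,0,0,0,0,0,0]

```text
clock: 27.0
tool_pos: [0.521, -0.0763, 0.2702]
eef_rot: [0.019, 1.0, 0.0, 0.0]
contact_force: [0.4, 0.0, -0.7]
opening: 0.219
finger_force: 40.0
```

>>> play_rows:
  rows:
    - [12,0,0,0.001,0,0,0]
    - [12,0,0,0.001,0,0,0]
    - [12,0,0,0,0,0,0]
    - [12,0,0,0,0,0,0]

```text
clock: 27.5
tool_pos: [0.521, -0.0763, 0.2683]
eef_rot: [0.019, 1.0, -0.0, 0.0]
contact_force: [-0.3, -0.1, 2.0]
opening: 0.221
finger_force: 40.0
```

>>> play_rows:
  rows:
    - [12,0,0,0.001,0,0,0]
    - [12,0,0,0,0,0,0]
    - [12,0,0,0,0,0,0]

```text
clock: 27.88
tool_pos: [0.5211, -0.0763, 0.2674]
eef_rot: [0.019, 1.0, 0.0, 0.0]
contact_force: [0.1, -0.2, 4.5]
opening: 0.224
finger_force: 40.0
```

Gap 2 jams at about 24 mm with no sideways force. On to gap 3.

>>> play_rows:
  rows:
    - [12,0,0,-0.004,0,0,0]
    - [12,0,0,-0.008,0,0,0]
    - [12,0,0,-0.008,0,0,0]
    - [12,0,0,-0.008,0,0,0]
    - [12,0,0,-0.007,0,0,0]
    - [12,0,0,-0.004,0,0,0]
    - [12,0,0,0,0,0,0]

```text
clock: 28.75
tool_pos: [0.5211, -0.0764, 0.3065]
eef_rot: [0.019, 1.0, 0.0, 0.0]
contact_force: [0.5, 0.4, -0.7]
opening: 0.222
finger_force: 40.0
```

>>> play_rows:
  rows:
    - [12,0,-0.014,0,0,0,0]
    - [12,0,-0.02,0,0,0,0]
    - [12,0,-0.02,0,0,0,0]
    - [12,0,-0.0135,0,0,0,0]
    - [12,0,-0.006,0,0,0,0]
    - [12,0,0,0,0,0,0]
    - [12,0,0,0,0,0,0]

```text
clock: 29.62
tool_pos: [0.5183, -0.1489, 0.3062]
eef_rot: [0.019, 1.0, 0.0, 0.0]
contact_force: [0.5, -0.1, -1.0]
opening: 0.225
finger_force: 40.0
```

>>> play_rows:
  rows:
    - [12,0,0,0.006,0,0,0]
    - [12,0,0,0.005,0,0,0]
    - [12,0,0,0.001,0,0,0]
    - [12,0,0,0.001,0,0,0]
    - [12,0,0,0.001,0,0,0]
    - [12,0,0,0,0,0,0]
    - [12,0,0,0,0,0,0]

```text
clock: 30.5
tool_pos: [0.5182, -0.1498, 0.2923]
eef_rot: [0.019, 1.0, 0.0, 0.0]
contact_force: [0.5, 0.4, -0.3]
opening: 0.224
finger_force: 40.0
```

>>> play_rows:
  rows:
    - [12,0,0,0.001,0,0,0]
    - [12,0,0,0.001,0,0,0]
    - [12,0,0,0,0,0,0]
    - [12,0,0,0,0,0,0]

```text
clock: 31.0
tool_pos: [0.5181, -0.1498, 0.2902]
eef_rot: [0.019, 1.0, 0.0, -0.0]
contact_force: [-0.4, 0.5, -1.3]
opening: 0.226
finger_force: 40.0
```

>>> play_rows:
  rows:
    - [12,0,0,0.001,0,0,0]
    - [12,0,0,0.001,0,0,0]
    - [12,0,0,0,0,0,0]
    - [12,0,0,0,0,0,0]

```text
clock: 31.5
tool_pos: [0.5181, -0.1499, 0.2882]
eef_rot: [0.019, 1.0, -0.0, -0.0]
contact_force: [0.0, -0.9, -2.0]
opening: 0.224
finger_force: 40.0
```

>>> play_rows:
  rows:
    - [12,0,0,0.001,0,0,0]
    - [12,0,0,0.001,0,0,0]
    - [12,0,0,0,0,0,0]
    - [12,0,0,0,0,0,0]

```text
clock: 32.0
tool_pos: [0.5182, -0.1502, 0.2863]
eef_rot: [0.02, 1.0, -0.0, 0.0]
contact_force: [-0.5, -3.2, 1.0]
opening: 0.223
finger_force: 40.0
```

>>> play_rows:
  rows:
    - [12,0,-0.001,0,0,0,0]
    - [12,0,-0.0008,0,0,0,0]
    - [12,0,0,0,0,0,0]
    - [12,0,0,0,0,0,0]

```text
clock: 32.5
tool_pos: [0.518, -0.1513, 0.286]
eef_rot: [0.019, 1.0, 0.0, -0.0]
contact_force: [0.4, 0.6, -1.3]
opening: 0.22
finger_force: 40.0
```

>>> play_rows:
  rows:
    - [12,0,0,0.001,0,0,0]
    - [12,0,0,0.001,0,0,0]
    - [12,0,0,0,0,0,0]
    - [12,0,0,0,0,0,0]

```text
clock: 33.0
tool_pos: [0.518, -0.1516, 0.2841]
eef_rot: [0.019, 1.0, 0.0, -0.0]
contact_force: [0.2, -0.7, -1.9]
opening: 0.223
finger_force: 40.0
```

>>> play_rows:
  rows:
    - [12,0,-0.0004,0,0,0,0]
    - [12,0,0,0.001,0,0,0]
    - [12,0,0,0.001,0,0,0]
    - [12,0,0,0.001,0,0,0]
    - [12,0,0,0,0,0,0]
    - [12,0,0,0,0,0,0]

```text
clock: 33.75
tool_pos: [0.5181, -0.152, 0.2812]
eef_rot: [0.019, 1.0, 0.0, 0.0]
contact_force: [0.2, -0.2, -0.3]
opening: 0.225
finger_force: 40.0
```

>>> play_rows:
  rows:
    - [12,0,0,0.001,0,0,0]
    - [12,0,0,0.001,0,0,0]
    - [12,0,0,0.001,0,0,0]
    - [12,0,0,0.001,0,0,0]
    - [12,0,0,0.001,0,0,0]
    - [12,0,0,0,0,0,0]

```text
clock: 34.5
tool_pos: [0.518, -0.152, 0.2761]
eef_rot: [0.019, 1.0, 0.0, -0.0]
contact_force: [-0.7, -0.1, -0.5]
opening: 0.227
finger_force: 40.0
```

>>> play_rows:
  rows:
    - [12,0,0,0.001,0,0,0]
    - [12,0,0,0.001,0,0,0]
    - [12,0,0,0.001,0,0,0]
    - [12,0,0,0,0,0,0]
    - [12,0,0,0,0,0,0]

```text
clock: 35.12
tool_pos: [0.5181, -0.152, 0.2732]
eef_rot: [0.019, 1.0, 0.0, -0.0]
contact_force: [0.4, -0.2, -1.5]
opening: 0.226
finger_force: 40.0
```

>>> play_rows:
  rows:
    - [12,0,0,0.001,0,0,0]
    - [12,0,0,0.001,0,0,0]
    - [12,0,0,0.001,0,0,0]
    - [12,0,0,0,0,0,0]
    - [12,0,0,0,0,0,0]

```text
clock: 35.75
tool_pos: [0.5181, -0.152, 0.2702]
eef_rot: [0.019, 1.0, 0.0, 0.0]
contact_force: [0.4, -0.2, -1.0]
opening: 0.224
finger_force: 40.0
```

>>> play_rows:
  rows:
    - [12,0,0,0.001,0,0,0]
    - [12,0,0,0.001,0,0,0]
    - [12,0,0,0,0,0,0]
    - [12,0,0,0,0,0,0]

```text
clock: 36.25
tool_pos: [0.5181, -0.152, 0.2683]
eef_rot: [0.019, 1.0, -0.0, 0.0]
contact_force: [-0.3, 0.6, 0.5]
opening: 0.225
finger_force: 40.0
```

>>> play_rows:
  rows:
    - [12,0,0,0.001,0,0,0]
    - [12,0,0,0,0,0,0]
    - [12,0,0,0,0,0,0]

```text
clock: 36.62
tool_pos: [0.5181, -0.152, 0.2674]
eef_rot: [0.019, 1.0, -0.0, 0.0]
contact_force: [-0.6, 0.2, 3.1]
opening: 0.221
finger_force: 40.0
```

Gap 3 also jams at about 24 mm, so gap 1 is the good one. Returning to it.

>>> play_rows:
  rows:
    - [12,0,0,-0.004,0,0,0]
    - [12,0,0,-0.008,0,0,0]
    - [12,0,0,-0.008,0,0,0]
    - [12,0,0,-0.008,0,0,0]
    - [12,0,0,-0.007,0,0,0]
    - [12,0,0,-0.004,0,0,0]
    - [12,0,0,0,0,0,0]

```text
clock: 37.5
tool_pos: [0.5181, -0.152, 0.3065]
eef_rot: [0.019, 1.0, -0.0, 0.0]
contact_force: [0.2, 0.1, -0.2]
opening: 0.226
finger_force: 40.0
```

>>> play_rows:
  rows:
    - [12,0,0.014,0,0,0,0]
    - [12,0,0.028,0,0,0,0]
    - [12,0,0.032,0,0,0,0]
    - [12,0,0.032,0,0,0,0]
    - [12,0,0.026,0,0,0,0]
    - [12,0,0.012,0,0,0,0]
    - [12,0,0.0042,0,0,0,0]
    - [12,0,0,0,0,0,0]

```text
clock: 38.5
tool_pos: [0.5238, -0.0045, 0.3061]
eef_rot: [0.02, 1.0, -0.0, -0.0]
contact_force: [-0.3, 0.6, -0.8]
opening: 0.224
finger_force: 40.0
```

>>> play_rows:
  rows:
    - [12,0,0,0,0,0,0]
    - [12,0,0,0,0,0,0]
    - [12,0,0,0,0,0,0]

```text
clock: 38.88
tool_pos: [0.5238, -0.0043, 0.3062]
eef_rot: [0.02, 1.0, -0.0, -0.0]
contact_force: [-0.0, -0.7, -0.4]
opening: 0.223
finger_force: 40.0
```

```bash
python3 plan.py .5239 -.0038 .281 87.75 6
```

```text
t 38.88 at [ 0.5238 -0.0043  0.3062] ang 87.73 row [-0.      0.0001  0.0042] [-0. -0. -0.] n 6 F [-0.01 -0.67 -0.4 ] M [-0.02 -0.06 -0.03] op 0.223
```

>>> play_rows:
  rows:
    - [12,0,0.0004,0.005,0,0,0]
    - [12,0,0,0.005,0,0,0]
    - [12,0,0,0.003,0,0,0]
    - [12,0,0,0.002,0,0,0]
    - [12,0,0,0.002,0,0,0]
    - [12,0,0,0.001,0,0,0]
    - [12,0,0,0,0,0,0]

```text
clock: 39.75
tool_pos: [0.5238, -0.0035, 0.2882]
eef_rot: [0.019, 1.0, 0.0, -0.0]
contact_force: [-0.4, 0.9, -1.4]
opening: 0.225
finger_force: 40.0
```

>>> play_rows:
  rows:
    - [12,0,0,0.001,0,0,0]
    - [12,0,0,0.001,0,0,0]
    - [12,0,0,0.001,0,0,0]
    - [12,0,0,0.001,0,0,0]
    - [12,0,0,0.001,0,0,0]
    - [12,0,0,0.001,0,0,0]
    - [12,0,0,0,0,0,0]
    - [12,0,0,0,0,0,0]

```text
clock: 40.75
tool_pos: [0.5239, -0.0035, 0.2822]
eef_rot: [0.019, 1.0, 0.0, 0.0]
contact_force: [-0.4, 0.7, -0.2]
opening: 0.22
finger_force: 40.0
```

Free at 10.5 mm depth; going on down.

>>> play_rows:
  rows:
    - [12,0,0,0.002,0,0,0]
    - [12,0,0,0.002,0,0,0]
    - [12,0,0,0.002,0,0,0]
    - [12,0,0,0.002,0,0,0]
    - [12,0,0,0.002,0,0,0]
    - [12,0,0,0,0,0,0]

```text
clock: 41.5
tool_pos: [0.5238, -0.0035, 0.272]
eef_rot: [0.019, 1.0, 0.0, -0.0]
contact_force: [-0.1, 0.3, -1.5]
opening: 0.222
finger_force: 40.0
```

>>> play_rows:
  rows:
    - [12,0,0,0.002,0,0,0]
    - [12,0,0,0.002,0,0,0]
    - [12,0,0,0.002,0,0,0]
    - [12,0,0,0.002,0,0,0]
    - [12,0,0,0.002,0,0,0]
    - [12,0,0,0,0,0,0]

```text
clock: 42.25
tool_pos: [0.5238, -0.0035, 0.262]
eef_rot: [0.019, 1.0, 0.0, -0.0]
contact_force: [-1.1, -1.3, -0.1]
opening: 0.227
finger_force: 40.0
```

>>> play_rows:
  rows:
    - [12,0,0,0.002,0,0,0]
    - [12,0,0,0.002,0,0,0]
    - [12,0,0,0.002,0,0,0]
    - [12,0,0,0.002,0,0,0]
    - [12,0,0,0.002,0,0,0]
    - [12,0,0,0.002,0,0,0]
    - [12,0,0,0,0,0,0]
    - [12,0,0,0,0,0,0]

```text
clock: 43.25
tool_pos: [0.5239, -0.0035, 0.2502]
eef_rot: [0.019, 1.0, 0.0, 0.0]
contact_force: [0.1, -0.3, -0.8]
opening: 0.221
finger_force: 40.0
```

>>> play_rows:
  rows:
    - [12,0,0,0.001,0,0,0]
    - [12,0,0,0.001,0,0,0]
    - [12,0,0,0.001,0,0,0]
    - [12,0,0,0.001,0,0,0]
    - [12,0,0,0.0003,0,0,0]
    - [12,0,0,0,0,0,0]
    - [12,0,0,0,0,0,0]

```text
clock: 44.12
tool_pos: [0.5238, -0.0035, 0.246]
eef_rot: [0.019, 1.0, 0.0, 0.0]
contact_force: [-1.2, 0.2, 1.6]
opening: 0.228
finger_force: 40.0
```

Shoulder on the jaws; letting go.

>>> play_rows:
  grip_force: 5
  rows:
    - [22,0,0,0,0,0,0]
    - [26,0,0,0,0,0,0]
    - [30,0,0,0,0,0,0]
    - [40,0,0,0,0,0,0]
    - [50,0,0,0,0,0,0]
    - [60,0,0,0,0,0,0]
    - [60,0,0,0,0,0,0]
    - [60,0,0,0,0,0,0]

```text
clock: 45.12
tool_pos: [0.5238, -0.0035, 0.2459]
eef_rot: [0.019, 1.0, 0.0, -0.0]
contact_force: [0.2, -0.3, -0.2]
opening: 0.599
finger_force: 0.0
```

>>> play_rows:
  rows:
    - [60,0,0,-0.005,0,0,0]
    - [60,0,0,-0.01,0,0,0]
    - [60,0,0,-0.02,0,0,0]
    - [60,0,0,-0.025,0,0,0]
    - [60,0,0,-0.025,0,0,0]
    - [60,0,0,-0.025,0,0,0]
    - [60,0,0,-0.02,0,0,0]
    - [60,0,0,0,0,0,0]

```text
clock: 46.12
tool_pos: [0.5242, -0.0035, 0.3777]
eef_rot: [0.02, 1.0, 0.0, 0.002]
contact_force: [-0.3, -0.6, -0.9]
opening: 0.601
finger_force: 0.0
```

Run:
```python
from h import *
b=cams.snapshot('scene'); save('s3.png',cv2.resize(b[120:240,220:380],(800,600),interpolation=cv2.INTER_CUBIC))
print(pix('scene',[.524,-.0035,.122]),pix('scene',[.524,-.0035,.066]))
```

```text
[307.2 171.7] [307.8 187.6]
```

View pics/s3.png

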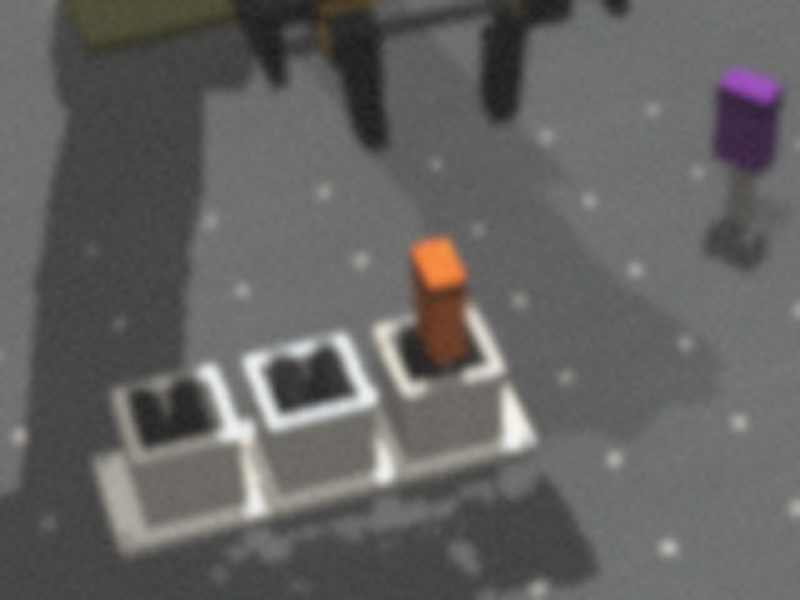

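The orange handle stands upright in gap 1. Its top is at crop pixel (437,262), against (436,258) predicted for fully home, and the gripper is clear.

```bash
python3 -c "
from plant import r
print(r.finish_job())"
```

```text
the job is handed in; nothing more can be done
None
```

I checked all three gaps in order: gap 1 let the blade go home, while gaps 2 and 3 jammed at about 24 mm. I left the feeler released and fully home in gap 1 and handed the job in at about 46 s.

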